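# Load the grease dauber and hold it level

## Robot

A 6-joint arm with a two-finger parallel gripper is mounted at the origin on a cart in front of the work surface, level with it; the furniture and walls round the work are solid. World frame = base frame: x ahead of the robot, y to its left, z up, the work surface at z = 0. Lengths are in mm, angles in rad, forces in N, time in s.
With the tool pointing down it reaches from about 275 to 1000 mm from the base axis. Payload 8.4 kg.
Tool frame: the origin (TCP) lies between the finger pads; the fingertips stand 22 mm ahead of it and the grasp point (between the pads) lies 3 mm ahead of it (r.nose_length is the z of the fingertips in the tool frame, in mm); z points along the fingers, y is the line along which they close (so a half turn about z gives the same grasp; the last joint's range is limited). The gripper opens to 85 mm and grips with 20 to 120 N. Pads are 22 mm wide; open, the fingers measure 114 mm over their backs; the gripper's body (76 mm by 85 mm) begins 54 mm behind the grasp point. The pads swing forward as they close: fully open they stand 13 mm farther back than shut.
Start: joints at [1.241, 0.353, 1.633, -0, 1.155, -0.002], TCP at [201.224, 591.724, 253.281] pointing down, gripper open.
Joint ranges: [-2.63, 2.63], [-0.92, 2.1], [0.06, 2.66], [-1.3, 4.44], [0, 2.69], [-3.02, 3.02]. Speed limits (rad/s): [2.22, 2.22, 2.79, 3.14, 3.14, 3.14].

## Interface

Orientations are given as [roll, pitch, yaw] about the fixed x, y, z axes, in that order (R = Rz(yaw) Ry(pitch) Rx(roll)).
In Python, from rig import r gives the robot as it stands.
- The arm moves only by the shell command python3 steer.py 'ROWS' [FORCE]. ROWS is rows parted by semicolons, their numbers by spaces, 1 to 5 of them, each of 7 numbers: a rotation vector rx, ry, rz in rad, then dx, dy, dz in mm, then the opening from 0.0 (shut) to 1.0 (fully open); each row shifts and turns the commanded pose from where the row before left it, along the tool's axes as they then stand; what a row does not reach is not made up. A row lasts 1/12 s, in which the tool goes at most 41.7 mm and 0.125 rad, less where a joint would pass 70% of its speed; a pose out of reach is approached as far as the arm can. The fingers move at their own pace and stop on an object; FORCE is the grip in N (left out, the last holds). Time passes only in rows, so rows that do not move let the fingers close. It prints the time, the measured TCP pose, the force, the opening and the grip force at its end.
- r.sense(): the state, without advancing time (a new reading comes with each control period).
- r.grab_frame(name): name is "scene" or "top" or "wrist"; returns the picture (400x640x3 uint8, red, green, blue); there is no depth.
- r.camera_params(name): a dict with "fx", "fy", "cx", "cy" (pixels), "rvec" (rotation vector, rad) and "tvec" (3), from world to camera coordinates, as OpenCV has them. Camera axes: x right, y down, z forward; pixel columns grow to the right and rows downward; lengths in mm; the calibration is good to about 2 mm. A picture is of the moment at which its call begins: read the wrist's pose just before it. camera_params takes no time and is no camera call; for the wrist camera it gives the pose at the moment of the call.
- r.sign_off(): hands the job in; it is judged then, once.
The state is a dict: "clock": time; "qpos": joint angles; "qvel": joint speeds; "joint_efforts": joint torques, N m; "eef_pos": TCP position; "tcp_rot": TCP orientation; "contact_force": force on the tool from outside, world axes, zero at the start; "wrist_torque": the same for the moment, N m; "opening": opening from 0.0 (shut) to 1.0 (fully open); "grasp_force": force on a finger pad.
Only numpy, scipy, OpenCV 4.12 (cv2) and the standard library are available. Lean on these libraries where they do the work, as an engineer would, in place of code of your own. Each camera call takes 0.05 s, during which the arm holds its last target. There are 200 camera calls.

## Task

Draw the grease dauber (the tool with the long slim handle) out of the sloping holder, dip its ball end briefly into the small open grease pot, then raise it and hold it level in the air, all of it at least 20 cm above the bench, so that the grease stays on the ball. Finish while still holding it there: do not put it down or let go. Leave the awl in its holder, the pot standing where it is and the other things undisturbed.

Things in the scene. Friction and masses are not known exactly. Their poses are not given: they have to be found in the camera images.
- dauber: grease dauber, 195 mm, 80 g: beech handle 115 mm long (21 mm thick up to 100 mm, 25 mm collar at its foot), 12 mm ferrule 35 mm long, 8 mm shank, 12 mm ball end. Origin: underside of the collar, resting on the holder's face; +z along its axis to the handle's end. Starts in a bore, ball down, leaning 30 to 36 degrees, handle end toward the holder's -x (roughly the robot)
- dauber_tip (a point): end of the dauber's ball, on the axis 80 mm below its origin (at z = -80 mm in the dauber's frame)
- dauber_grip (a point): point on the dauber's axis 70 mm above its origin, in the middle of the handle, a good place to grip across; the handle goes on 45 mm beyond it
- awl: an awl in the holder's other bore: same wood, but a short pear-shaped handle only 62 mm long and 33 mm thick. Origin at the underside of its handle; its top stands about 165 mm above the bench. Stays in its place (it may shift up to 20 mm)
- holder: fixed holder: dark steel base plate 100 x 200 mm, two upright cheeks, grey block 176 mm long (y), 54 mm wide, 34 mm thick, tilted 30 degrees so that its face looks up and toward -x; its highest edge is 114 mm above the bench. Origin: on the bench, under the middle of the face. Two 14 mm through bores at y = -50 and +50 mm, square to the face: tools come out along their own axis
- bore_left (a point): mouth of the bore at the holder's +y, 100 mm above the bench; a dauber in it is clear of the block after 80 mm of travel along its axis
- bore_right (a point): mouth of the bore at the holder's -y, 100 mm above the bench
- pot: small open grease pot of bare aluminium, loose, 400 g, 42 mm high, 76 mm across its rim outside, narrower at the foot, wall 3 mm, standing upright. Origin: centre of its underside
- pot_rim (a point): centre of the pot's mouth, level with the rim, 42 mm above the bench; the inside is about 36 mm deep
- carb: carburettor top casting, 81 x 77 x 50 mm, loose; leave it
- casting: carburettor bowl casting, 75 x 96 x 34 mm, loose; leave it
- water_bottle: plastic drink bottle standing behind the pot, fixed, 69 mm thick, 223 mm high, origin under its centre; an obstacle
- bench_cooler: dark box-shaped mini cooler, fixed, at the right end of the work area, origin under it; an obstacle
- cap: black round moulded cap, 38 mm wide, 26 mm high, loose, between holder and pot; leave it

How it is judged (in metres and radians):
On the way, in this order (a step that is already met when the one before it is completed fails the run):
1. the dauber is held in the fingers and drawn right out of the holder, its ball higher than the bore mouths (contact force between the fingers and dauber above 1 N and height (world z) of dauber_tip above 0.105 m and contact force between dauber and holder below 0.1 N), for 0.2 s.
2. the dauber, held, has its ball end inside the pot, at least 10 mm below the rim (contact force between the fingers and dauber above 1 N and horizontal distance between dauber_tip and pot_rim below 0.034 m and z of dauber_tip in the frame of pot_rim below -0.01 m), for 0.1 s.
At the end, for the whole second after the job is handed in: The fingers hold the dauber still; its axis is level within 20 degrees; its ball and handle are at least 195 mm above the bench; it touches neither holder, awl, pot castings, bottle nor cooler; the awl has moved less than 20 mm, the pot (upright) and the castings and cap less than 40 mm (contact force between the fingers and dauber above 1 N and angle between dauber's own z axis and vertical between 1.222 and 1.92 rad and height (world z) of each of dauber_tip, dauber, dauber_grip above 0.195 m and linear speed of dauber below 0.03 m/s and angular speed of dauber below 0.2 rad/s and distance of awl from where it was at the start of the episode below 0.02 m and distance of each of pot, carb, casting, cap from where it was at the start of the episode below 0.04 m and angle between pot's own z axis and vertical below 0.15 rad and contact force between dauber and holder below 0.1 N and contact force between dauber and awl below 0.1 N and contact force between dauber and pot below 0.1 N and contact force between dauber and carb below 0.1 N and contact force between dauber and casting below 0.1 N and contact force between dauber and water_bottle below 0.1 N and contact force between dauber and bench_cooler below 0.1 N); the arm keeps its last pose, push and grip.
It fails at once if the pot is tipped or shoved more than 40 mm (angle between pot's own z axis and vertical above 0.35 rad or distance of pot from where it was at the start of the episode above 0.04 m).
It fails at once if the awl is pulled or knocked more than 20 mm (distance of awl from where it was at the start of the episode above 0.02 m).
It fails at once if a casting or the cap is shoved more than 40 mm (distance of any of carb, casting, cap from where it was at the start of the episode above 0.04 m).
It also fails if it takes over 51 s, if anything falls off the work surface, if the arm or the gripper's body presses on something with over 40 N, if the wrist force passes 120 N, or if a joint passes its speed limit or range.

## Working session

There is one attempt and no reset: what is moved stays moved. The work goes in short steps, Python scripts to look and compute and a shell command to move; the robot and the scene stay as the last step left them, time stands still between calls to the robot, and variables do not carry over. Pictures are saved under pics/ and viewed, at most 10 in all, crops included, and the job is handed in when it is done.

```bash
ls; mkdir -p pics; python3 - <<'E'
from rig import r
import cv2
for n in ("scene","top"):
    cv2.imwrite(f"pics/{n}0.png",r.grab_frame(n)[:,:,::-1]); print(n,r.camera_params(n))
print(r.sense(), r.camera_params("wrist"))
E
```

```text
pics
rig.py
steer.py
scene {'fx': 421.27355340457615, 'fy': 421.27355340457615, 'cx': 318.1072917322126, 'cy': 194.25644783488372, 'rvec': array([ 2.148854  , -0.98474866,  0.42322969]), 'tvec': array([-404.60174967,  342.86925224, 1161.57014075])}
top {'fx': 467.5833860498731, 'fy': 467.5833860498731, 'cx': 313.33312927802234, 'cy': 198.4518309971052, 'rvec': array([ 2.18484807, -2.15103473,  0.10342749]), 'tvec': array([ -44.39468999,  548.74146989, 1446.3108692 ])}
{'clock': 0.1, 'qpos': array([ 1.24060801e+00,  3.53599834e-01,  1.63402944e+00,  2.19512736e-05,
        1.15518042e+00, -2.44391900e-03]), 'qvel': array([-4.45528622e-05, -1.77484586e-03, -4.15614394e-03, -1.56340733e-03,
        2.30901953e-04,  2.67848199e-04]), 'joint_efforts': array([-5.61544512e-04, -6.06353760e+01, -3.42816710e+01, -9.97509642e-05,
        3.89112218e-03, -1.03025599e-05]), 'eef_pos': array([201.09028893, 591.36820061, 252.63662203]), 'tcp_rot': array([-3.14037567e+00, -2.30459972e-05,  2.81383937e+00]), 'contact_force': array([-0.19960255,  0.460061  , -0.33048519]), 'wrist_torque': array([ 0.01231484,  0.0245238 , -0.02308333]), 'grasp_force': 0.0, 'opening': 0.9965223150327032} {'fx': 306.8306715495159, 'fy': 306.8306715495159, 'cx': 321.3901714173538, 'cy': 197.02866844230815, 'rvec': array([-2.37241937, -1.69826104, -0.22695322]), 'tvec': array([-625.10958482,  -34.65087887,  377.14494794])}
```

View pics/scene0.png

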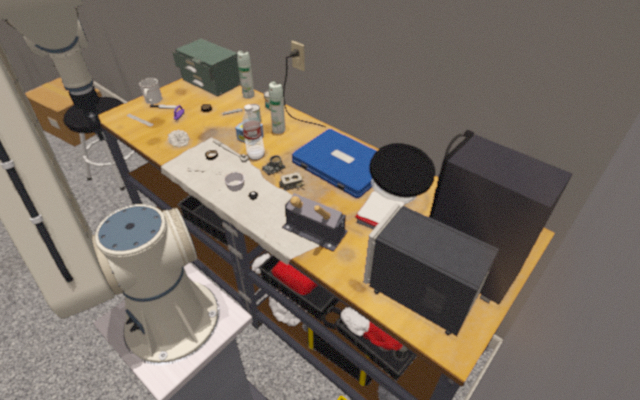

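View pics/top0.png

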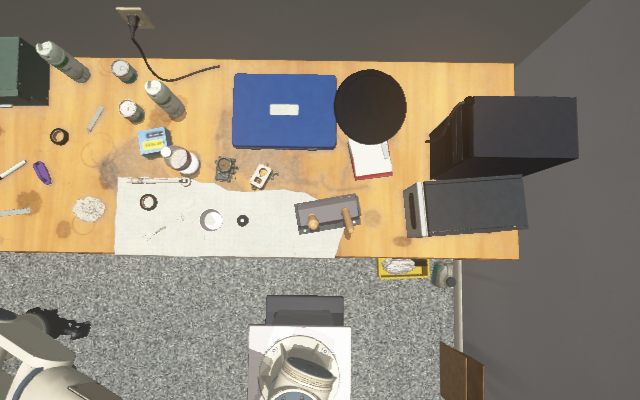

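The top view shows the holder near (328,213), with the dauber in its right bore (about 348,222) and the awl in the left (312,222). The pot is at (211,220), the cap at (243,221) and the bottle foot near (190,165). I'll enlarge both views of the holder and pot.

```bash
cat > h.py <<'E'
import numpy as np, cv2
from rig import r
def ray(n,u,v,P=None):
    p=P or r.camera_params(n); R=cv2.Rodrigues(p["rvec"])[0]
    d=R.T@np.array([(u-p["cx"])/p["fx"],(v-p["cy"])/p["fy"],1]); return -R.T@p["tvec"],d/np.linalg.norm(d)
def plane(n,u,v,z,P=None):
    c,d=ray(n,u,v,P); return c+d*(z-c[2])/d[2]
def cross(*rays):
    A=sum(np.eye(3)-np.outer(d,d) for c,d in rays); b=sum((np.eye(3)-np.outer(d,d))@c for c,d in rays)
    x=np.linalg.solve(A,b); return x,[np.linalg.norm((np.eye(3)-np.outer(d,d))@(x-c)) for c,d in rays]
def proj(n,X,P=None):
    p=P or r.camera_params(n)
    K=np.array([[p["fx"],0,p["cx"]],[0,p["fy"],p["cy"]],[0,0,1]])
    return cv2.projectPoints(np.float64(X).reshape(-1,1,3),p["rvec"],p["tvec"],K,None)[0].reshape(-1,2)
E
python3 - <<'E'
import cv2,numpy as np
a=cv2.imread("pics/top0.png")[180:245,285:375]; b=cv2.imread("pics/scene0.png")[185:250,270:360]
cv2.imwrite("pics/c1.png",np.hstack([cv2.resize(x,None,fx=4.4,fy=4.4,interpolation=cv2.INTER_CUBIC) for x in(a,b)]))
from h import *
print(plane("top",211,220,42),plane("top",243,221,26),plane("scene",235,181,42),plane("top",191,165,0),plane("top",328,213,110))
E
```

```text
[475.69157062 281.0831266   42.        ] [474.92502954 183.95570631  26.        ] [466.90888094 263.72330459  42.        ] [654.81407233 361.96352207   0.        ] [498.4202918  -80.43049587 110.        ]
```

View pics/c1.png

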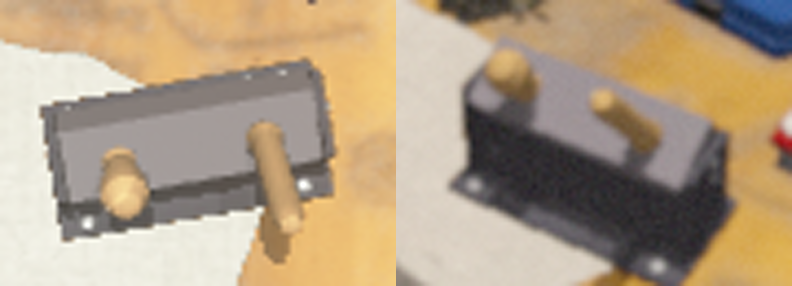

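The crop shows the dauber's handle end at top (351.1,230.7) and its collar at about (345,210). In the scene view they are at (316.8,207.7) and (327.7,217.3). The awl has the short pear handle on the left. I'll triangulate from these.

```bash
python3 - <<'E'
from h import *
e,re=cross(ray("top",351.1,230.7),ray("scene",316.8,207.7)); c,rc=cross(ray("top",345,210),ray("scene",327.7,217.3))
d=e-c;print(e,re,c,rc,np.linalg.norm(d),d/np.linalg.norm(d))
# holder long edge direction (top edge, z=114)
a=plane("top",285+42/4.4,180+105/4.4,114);b=plane("top",285+318/4.4,180+62/4.4,114);print(a,b,np.degrees(np.arctan2(*(a-b)[[0,1]])))
p=r.camera_params("wrist");R=cv2.Rodrigues(p["rvec"])[0];from scipy.spatial.transform import Rotation as Ro
s=r.sense();T=Ro.from_euler("xyz",s["tcp_rot"]);print(T.as_matrix(),T.inv().apply(-R.T@p["tvec"]-s["eef_pos"]),T.inv().apply(R[2]))
# pot: aluminium rim, circle fits
E
```

```text
[ 445.39741956 -144.10039498  188.2175117 ] [np.float64(1.1179514641695427), np.float64(1.1179514641695991)] [ 510.32883743 -132.65647231   89.06182756] [np.float64(0.8627357315607963), np.float64(0.8627357315608305)] 119.07519510501194 [-0.5452976  -0.09610669  0.83271486]
[523.71932892  19.1027272  114.        ] [ 555.69868275 -166.44884791  114.        ] -9.778719447387866
[[-9.46767987e-01  3.21916461e-01 -4.13587827e-04]
 [ 3.21916726e-01  9.46767295e-01 -1.14478592e-03]
 [ 2.30459972e-05 -1.21698750e-03 -9.99999259e-01]] [  65.13710379    0.22357951 -120.65016901] [-0.26208545  0.00143417  0.9650436 ]
```
Good: lean 33.6°, holder yaw: d azimuth -> (-.545,-.096): rotated +10° from -x (i.e. holder yaw +9.8..10). Consistent.

Triangulation puts the handle end at (445,-144,188) with a lean of 33.6° and residuals of about 1 mm. That makes the holder yaw about 10°. Next I turn the tool and fly above the dauber.

```bash
R="steer.py"; python3 steer.py '0 0 -0.125 0 0 0 1;0 0 -0.125 0 0 0 1;0 0 -0.125 0 0 0 1;0 0 -0.125 0 0 0 1'
python3 steer.py '0 0 0 -6.3 -38.2 -2.4 1;0 0 0 -6.3 -38.2 -2.4 1;0 0 0 -6.3 -38.2 -2.4 1;0 0 0 -6.3 -38.2 -2.4 1;0 0 0 -6.3 -38.2 -2.4 1'
python3 steer.py '0 0 0 -6.3 -38.2 -2.4 1;0 0 0 -6.3 -38.2 -2.4 1;0 0 0 -6.3 -38.2 -2.4 1;0 0 0 -6.3 -38.2 -2.4 1;0 0 0 -6.3 -38.2 -2.4 1'
python3 steer.py '0 0 0 -6.3 -38.2 -2.4 1;0 0 0 -6.3 -38.2 -2.4 1;0 0 0 -6.3 -38.2 -2.4 1;0 0 0 -6.3 -38.2 -2.4 1;0 0 0 -6.3 -38.2 -2.4 1'
```

```text
clock: 0.43
eef_pos: [201.1, 591.5, 252.8]
tcp_rot: [-3.141, -0.0, -2.963]
contact_force: [-0.2, 0.1, 0.2]
opening: 1.004
grasp_force: 0.0
clock: 0.85
eef_pos: [265.0, 407.1, 265.0]
tcp_rot: [-3.141, -0.0, -2.969]
contact_force: [0.4, 0.9, 1.0]
opening: 0.996
grasp_force: 0.0
clock: 1.27
eef_pos: [328.7, 224.3, 277.3]
tcp_rot: [-3.142, -0.0, -2.969]
contact_force: [1.0, 0.4, -0.0]
opening: 1.001
grasp_force: 0.0
clock: 1.68
eef_pos: [392.5, 41.5, 289.5]
tcp_rot: [3.142, 0.0, -2.969]
contact_force: [1.6, 0.5, -0.6]
opening: 0.999
grasp_force: 0.0
```

```bash
python3 steer.py '0 0 0 -6.3 -38.2 -2.4 1;0 0 0 -6.3 -38.2 -2.4 1;0 0 0 -6.3 -38.2 -2.4 1;0 0 0 -6.3 -38.2 -2.4 1;0 0 0 -6.3 -36 -2.4 1'
python3 steer.py '0 0 0 0 0 0 1;0 0 0 0 0 0 1'
python3 - <<'E'
from h import *
import json
p=r.camera_params("wrist");json.dump({k:np.array(v).tolist() for k,v in p.items()},open("w1.json","w"))
cv2.imwrite("pics/w1.png",r.grab_frame("wrist")[:,:,::-1])
e=np.array([445.4,-144.1,188.2]);d=np.array([-.545,-.096,.833]);print(proj("wrist",[e,e-115*d,e-45*d]))
E
```

```text
clock: 2.1
eef_pos: [455.9, -139.5, 301.3]
tcp_rot: [-3.142, -0.0, -2.97]
contact_force: [1.4, 0.3, 0.6]
opening: 1.004
grasp_force: 0.0
clock: 2.27
eef_pos: [455.9, -138.8, 300.9]
tcp_rot: [3.141, -0.001, -2.973]
contact_force: [-0.1, -0.4, 1.0]
opening: 0.999
grasp_force: 0.0
[[315.14548478 185.59244779]
 [317.12304925 221.18095211]
 [316.10158814 202.79860675]]
```

View pics/w1.png

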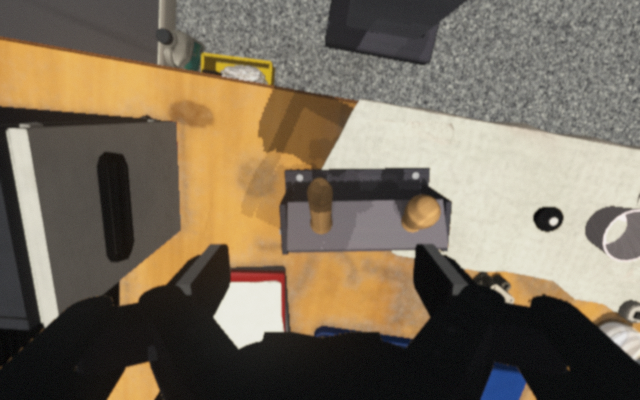

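The wrist view shows the dauber handle between about (319,182) at its end and (321,230) at its collar. The awl knob is at (422,211), the cap at (548,218) and the pot at the right edge. I'll segment the handle by colour and combine the views.

```bash
python3 - <<'E'
from h import *
import json
W=json.load(open("w1.json"));W={k:np.array(v) if isinstance(v,list) else v for k,v in W.items()}
def mask(f,x0,y0,x1,y1,smin=70):
    im=cv2.imread(f);h=cv2.cvtColor(im,cv2.COLOR_BGR2HSV);m=((h[...,1]>smin)&(h[...,0]<28)&(h[...,2]>50)).astype(np.uint8)
    z=np.zeros_like(m);z[y0:y1,x0:x1]=m[y0:y1,x0:x1]
    n,l,s,c=cv2.connectedComponentsWithStats(z);k=1+np.argmax(s[1:,4]);return l==k,s[k]
for f,b in(("pics/w1.png",(304,172,336,240)),("pics/top0.png",(338,200,358,226)),("pics/scene0.png",(312,202,332,222))):
    m,s=mask(f,*b); print(f,s)
    for v in range(s[1],s[1]+s[3],4):
        u=np.where(m[v])[0]
        if len(u):print(v,u.min(),u.max(),end=" | ")
    print()
    vs=[];print()
# rows
E
```

```text
pics/w1.png [ 306  177   27   58 1224]
177 316 322 | 181 311 327 | 185 308 331 | 189 306 332 | 193 306 332 | 197 307 332 | 201 308 331 | 205 309 331 | 209 310 330 | 213 310 330 | 217 311 331 | 221 310 331 | 225 311 331 | 229 312 330 | 233 317 325 | 

pics/top0.png [341 208  17  18 139]
208 343 347 | 212 342 348 | 216 343 349 | 220 344 351 | 224 345 352 | 

pics/scene0.png [314 205  16  15 115]
205 316 318 | 209 314 323 | 213 319 329 | 217 323 329 |
```

```bash
python3 - <<'E'
from h import *
import json
W=json.load(open("w1.json"));W={k:np.array(v) if isinstance(v,list) else v for k,v in W.items()}
e,re=cross(ray("top",351.1,230.7),ray("scene",316.8,207.7),ray("wrist",319.3,189,W)); c,rc=cross(ray("top",345,211),ray("scene",327.7,217.3),ray("wrist",321,224,W))
d=e-c;L=np.linalg.norm(d);d/=L
print(e,np.round(re,1),c,np.round(rc,1),L,d,"grip",e-45*d)
for z in (182,188,194): print(plane("wrist",319.3,189,z,W),plane("top",351.1,230.7,z))
for z in (95,100,105): print(plane("wrist",321,224,z,W),plane("top",345,211,z))
E
```

```text
[ 446.61624772 -143.07077668  187.56646966] [2.  1.2 2.1] [ 509.44858776 -131.7812302    90.88042217] [2.9 2.3 3.3] 115.86003882123177 [-0.54231244 -0.09744125  0.83450729] grip [ 471.0203074  -138.68592064  150.01364143]
[ 449.63537171 -141.48848069  182.        ] [ 444.79887869 -143.78854737  182.        ]
[ 448.18836368 -141.70515427  188.        ] [ 444.6053114  -143.33053317  188.        ]
[ 446.74135565 -141.92182785  194.        ] [ 444.41174411 -142.87251896  194.        ]
[ 510.42410612 -129.69873459   95.        ] [ 506.25703692 -131.69747913   95.        ]
[ 508.60881473 -130.01169743  100.        ] [ 505.88605994 -131.38276596  100.        ]
[ 506.79352334 -130.32466026  105.        ] [ 505.51508297 -131.06805279  105.        ]
```

```bash
python3 steer.py '0 0.125 0 0 0 0 0.8;0 0.125 0 0 0 0 0.8;0 0 0 -25.7 -0.9 0 0.8;0 0 0 -25.7 -0.9 0 0.8;0 0 0 0 0 20 0.8'
python3 steer.py '0 0 0 0 0 0 0.8;0 0 0 0 0 0 0.8'
python3 - <<'E'
from h import *
from scipy.spatial.transform import Rotation as Ro
s=r.sense();T=Ro.from_euler("xyz",s["tcp_rot"])
print("to go",T.inv().apply(np.array([471,-138.2,151])-s["eef_pos"])-[0,0,3],"axis",T.inv().apply([-.54,-.10,.834]))
E
```

```text
clock: 2.73
eef_pos: [505.4, -129.4, 270.2]
tcp_rot: [-3.14, -0.244, -2.967]
contact_force: [-0.9, -0.5, 0.2]
opening: 0.799
grasp_force: 0.0
clock: 2.9
eef_pos: [499.1, -129.9, 268.5]
tcp_rot: [3.14, -0.253, -2.967]
contact_force: [0.1, 0.9, 0.5]
opening: 0.797
grasp_force: 0.0
to go [ -1.2758275   -3.43576799 118.01116147] axis [ 0.74056743 -0.00406929 -0.66985022]
```

```bash
python3 steer.py '0 0 0 -1.2 -3.4 0 0.8;0 0 0 0 0 29.5 0.8;0 0 0 0 0 29.5 0.8;0 0 0 0 0 29.5 0.8;0 0 0 0 0 29.5 0.8' 40
python3 steer.py '0 0 0 0 0 0 0.8;0 0 0 0 0 0 0.8;0 0 0 0 0 0 0.8'
python3 - <<'E'
from h import *
from scipy.spatial.transform import Rotation as Ro
s=r.sense();T=Ro.from_euler("xyz",s["tcp_rot"])
print("to go",T.inv().apply(np.array([471,-138.2,151])-s["eef_pos"])-[0,0,3])
p=r.camera_params("wrist");cv2.imwrite("pics/w2.png",r.grab_frame("wrist")[:,:,::-1])
E
```

```text
clock: 3.32
eef_pos: [473.4, -139.7, 155.0]
tcp_rot: [-3.14, -0.247, -2.97]
contact_force: [-0.0, -0.1, -1.2]
opening: 0.798
grasp_force: 0.0
clock: 3.57
eef_pos: [474.7, -139.8, 156.6]
tcp_rot: [-3.14, -0.248, -2.97]
contact_force: [0.3, -0.1, 0.5]
opening: 0.804
grasp_force: 0.0
to go [1.94494677 2.19550519 3.24138129]
```

View pics/w2.png

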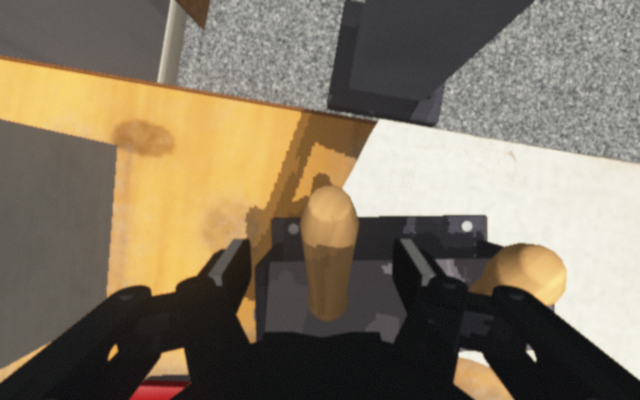

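The handle sits at u≈329, between pads whose inner edges are at u≈250 and 394 (centre 322). It is about 2 mm toward +y, which agrees with the computed offset. I'll correct that and close.

```bash
python3 steer.py '0 0 0 1.9 2.2 3.2 0.8;0 0 0 0 0 0 0.5;0 0 0 0 0 0 0.3;0 0 0 0 0 0 0.2;0 0 0 0 0 0 0.1' 40
python3 steer.py '0 0 0 0 0 0 0;0 0 0 0 0 0 0;0 0 0 0 0 0 0;0 0 0 0 0 0 0;0 0 0 0 0 0 0' 50
python3 - <<'E'
from h import *
from scipy.spatial.transform import Rotation as Ro
s=r.sense();T=Ro.from_euler("xyz",s["tcp_rot"])
print("axis",T.inv().apply([-.54,-.10,.834]),s["contact_force"],s["wrist_torque"],s["qpos"])
E
```

```text
clock: 4.03
eef_pos: [470.6, -137.7, 152.2]
tcp_rot: [-3.141, -0.25, -2.969]
contact_force: [-1.4, 2.4, 2.8]
opening: 0.241
grasp_force: 26.9
clock: 4.45
eef_pos: [470.4, -137.7, 152.1]
tcp_rot: [3.141, -0.25, -2.969]
contact_force: [-0.8, 1.4, 4.4]
opening: 0.231
grasp_force: 48.6
axis [ 0.73837797 -0.0059125  -0.67224922] [-0.79857829  1.43549935  4.40159345] [ 0.35749657  0.13081368 -0.04375749] [-0.22516222  0.38892399  1.86334914 -0.1062506   1.1227775  -1.91081621]
```

```bash
python3 steer.py '0 0 0 5.9 0 -5.4 0;0 0 0 5.9 0 -5.4 0;0 0 0 5.9 0 -5.4 0;0 0 0 5.9 0 -5.4 0;0 0 0 5.9 0 -5.4 0' 50
python3 steer.py '0 0 0 7.4 0 -6.7 0;0 0 0 7.4 0 -6.7 0;0 0 0 7.4 0 -6.7 0;0 0 0 7.4 0 -6.7 0;0 0 0 7.4 0 -6.7 0'
```

```text
clock: 4.87
eef_pos: [447.9, -141.7, 186.1]
tcp_rot: [-3.142, -0.251, -2.969]
contact_force: [-0.2, 0.4, -1.9]
opening: 0.232
grasp_force: 49.1
clock: 5.28
eef_pos: [421.1, -146.3, 228.0]
tcp_rot: [-3.141, -0.25, -2.969]
contact_force: [0.5, -0.4, -0.2]
opening: 0.229
grasp_force: 49.0
```

```bash
python3 steer.py '0 0 0 7.4 0 -6.7 0;0 0 0 5 0 -19.4 0;0 0 0 5 0 -19.4 0;0 0 0 5 0 -19.4 0;0 0 0 5 0 -19.4 0'
python3 steer.py '0 0 0 0 0 0 0;0 0 0 0 0 0 0;0 0 0 0 0 0 0'
python3 - <<'E'
from h import *
from scipy.spatial.transform import Rotation as Ro
s=r.sense();T=Ro.from_euler("xyz",s["tcp_rot"])
a=np.array([.738,0,-.672]);g=s["eef_pos"]+T.apply([0,0,3]);A=T.apply(a);t=g-150*A;e=g+45*A
print(s["eef_pos"],T.as_matrix().round(3),A,"tip",t,"end",e)
ims=[]
for n in("top","scene"):
    im=r.grab_frame(n)[:,:,::-1].copy();cv2.imwrite(f"pics/{n}3.png",im)
    P=proj(n,[t,e]);print(n,P.round(1));c=P.mean(0).astype(int);ims.append(cv2.resize(im[c[1]-38:c[1]+38,c[0]-50:c[0]+50],(400,304),interpolation=cv2.INTER_CUBIC));print(c-[50,38])
pot=cv2.resize(cv2.imread("pics/top0.png")[190:250,181:261],(400,300),interpolation=cv2.INTER_CUBIC);pot2=cv2.resize(cv2.imread("pics/scene0.png")[150:210,200:280],(400,300),interpolation=cv2.INTER_CUBIC)
cv2.imwrite("pics/c3.png",np.vstack([np.hstack(ims),np.hstack([pot,pot2])])[:600])
E
```

```text
clock: 5.7
eef_pos: [415.5, -147.2, 316.9]
tcp_rot: [3.142, -0.25, -2.969]
contact_force: [-0.6, -0.5, 0.2]
opening: 0.232
grasp_force: 49.0
clock: 5.95
eef_pos: [415.5, -147.1, 315.0]
tcp_rot: [3.141, -0.25, -2.969]
contact_force: [0.6, 0.3, -0.5]
opening: 0.228
grasp_force: 49.0
[ 415.53037125 -147.10701369  314.95215623] [[-0.954 -0.171 -0.244]
 [-0.166  0.985 -0.042]
 [ 0.248  0.    -0.969]] [-0.54025124 -0.09417292  0.83395927] tip [ 495.8352842  -133.10763169  186.95188959] end [ 390.48629179 -151.47135078  349.57394627]
top [[347.6 212.3]
 [359.4 251. ]]
[303 193]
scene [[324.8 197.2]
 [304.  175.6]]
[264 148]
```

View pics/c3.png

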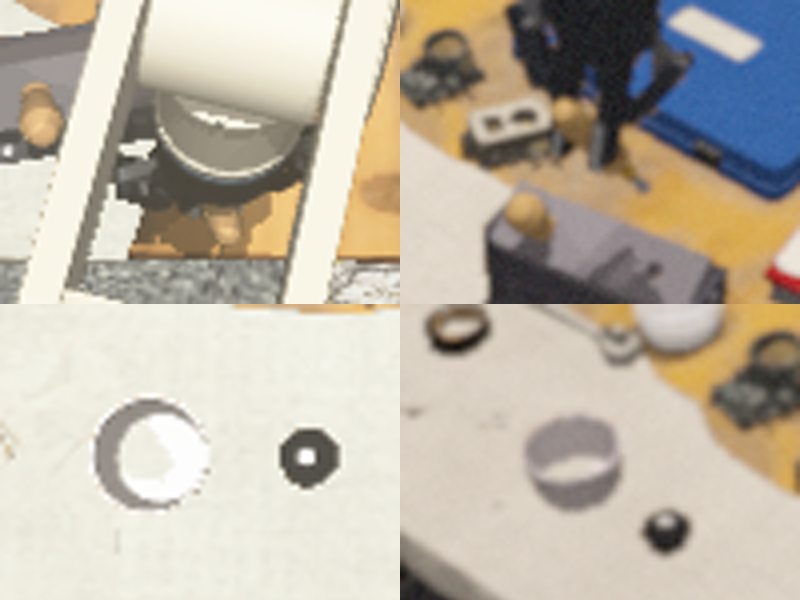

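The dauber is held clear, with its ball at scene (324.5,194.5), close to the predicted (324.8,197.2). The awl is undisturbed. In the top view the pot rim is centred at (211.2,220). I'll rise and cross toward the pot, then look again with the wrist camera.

```bash
python3 steer.py '0 0 0 6.2 0 -24.2 0;0 0 0 6.2 0 -24.2 0;0 0 0 -4.4 37.2 -1.1 0;0 0 0 -4.4 37.2 -1.1 0;0 0 0 -4.4 37.2 -1.1 0'
python3 steer.py '0 0 0 -4.4 37.2 -1.1 0;0 0 0 -4.4 37.2 -1.1 0;0 0 0 -4.4 37.2 -1.1 0;0 0 0 -4.4 37.2 -1.1 0;0 0 0 -4.4 37.2 -1.1 0'
python3 steer.py '0 0 0 0 0 0 0;0 0 0 0 0 0 0;0 0 0 0 0 0 0'
python3 - <<'E'
from h import *
import json
p=r.camera_params("wrist");json.dump({k:np.array(v).tolist() for k,v in p.items()},open("w4.json","w"))
cv2.imwrite("pics/w4.png",r.grab_frame("wrist")[:,:,::-1])
x,e=cross(ray("top",211.2,220),ray("scene",234.7,179.6));print(x,e,plane("top",211.2,220,42),plane("scene",234.7,179.6,42),proj("wrist",[[475.7,280.6,42]]))
E
```

```text
clock: 6.47
eef_pos: [409.8, -34.0, 364.8]
tcp_rot: [3.141, -0.251, -2.971]
contact_force: [0.6, 0.5, -1.7]
opening: 0.231
grasp_force: 49.2
clock: 6.88
eef_pos: [399.9, 153.9, 364.4]
tcp_rot: [-3.141, -0.252, -2.969]
contact_force: [1.7, 0.0, 0.2]
opening: 0.23
grasp_force: 49.2
clock: 7.13
eef_pos: [400.4, 151.9, 364.4]
tcp_rot: [-3.141, -0.252, -2.969]
contact_force: [0.2, -0.7, -1.4]
opening: 0.232
grasp_force: 49.2
[477.3648853  281.88495222  31.3210431 ] [np.float64(1.4712030484043133), np.float64(1.4712030484043759)] [475.70126519 280.46101025  42.        ] [471.27133942 270.37881055  42.        ] [[397.93554314 279.07649444]]
```

View pics/w4.png

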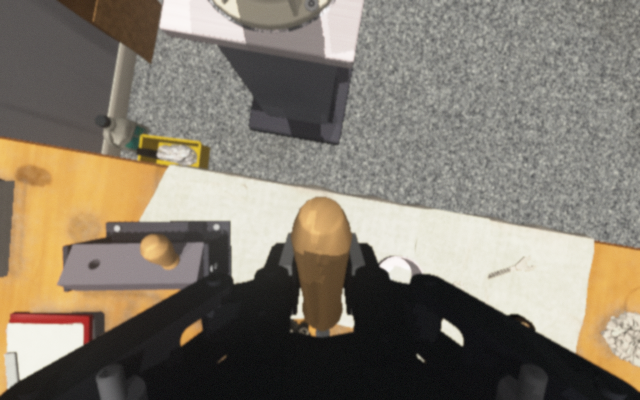

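The wrist view shows the pot rim just right of the gripper, its visible arc topping near (397,257). This fits the predicted rim centre of (398,279). I'll move over it and descend to about 30 mm above the rim.

```bash
python3 steer.py '0 0 0 -4.3 37.4 -1.1 0;0 0 0 -4.3 37.4 -1.1 0;0 0 0 -4.3 37.4 -1.1 0;0 0 0 0 0 0 0;0 0 0 0 0 0 0'
python3 steer.py '0 0 0 -8.2 0 32 0;0 0 0 -8.2 0 32 0;0 0 0 -8.2 0 32 0;0 0 0 -8.2 0 32 0;0 0 0 -8.2 0 32 0'
python3 steer.py '0 0 0 0 0 0 0;0 0 0 0 0 0 0;0 0 0 0 0 0 0'
python3 - <<'E'
from h import *
from scipy.spatial.transform import Rotation as Ro
s=r.sense();T=Ro.from_euler("xyz",s["tcp_rot"])
A=T.apply([.738,0,-.672]);t=s["eef_pos"]+T.apply([0,0,3])-150*A
print("tip",t,T.apply([0,1,0]))
ims=[]
for n in("top","scene"):
    im=r.grab_frame(n)[:,:,::-1].copy();P=proj(n,[t,[475,279,42]]).round(1);print(n,P);c=P[1].astype(int);o=c-[35,35]
    ims.append(cv2.resize(im[o[1]:o[1]+60,o[0]:o[0]+70],(400,343),interpolation=cv2.INTER_CUBIC));print(o)
cv2.imwrite("pics/c5.png",np.hstack(ims))
E
```

```text
clock: 7.6
eef_pos: [394.8, 265.0, 364.8]
tcp_rot: [-3.141, -0.251, -2.969]
contact_force: [0.9, -0.4, -1.2]
opening: 0.229
grasp_force: 49.5
clock: 8.02
eef_pos: [395.1, 262.9, 198.9]
tcp_rot: [-3.141, -0.25, -2.972]
contact_force: [-0.1, -0.0, -1.5]
opening: 0.233
grasp_force: 49.5
clock: 8.27
eef_pos: [395.8, 264.5, 201.7]
tcp_rot: [3.141, -0.249, -2.971]
contact_force: [0.3, 0.2, -0.6]
opening: 0.233
grasp_force: 49.5
tip [476.31444941 278.4444252   73.78269331] [-1.70003837e-01  9.85443358e-01  2.88843463e-04]
top [[209.6 219.2]
 [211.7 220.2]]
[176 185]
scene [[233.1 171.2]
 [233.9 178.1]]
[198 143]
```

View pics/c5.png

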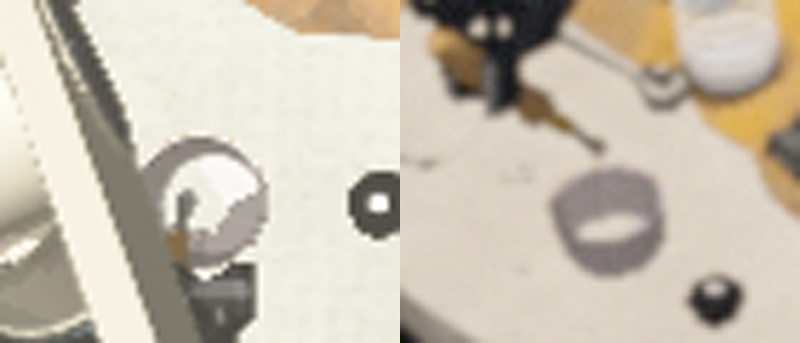

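The ball end shows at top (208.7,219.1) and scene (233,169.3), over the pot's mouth at top (211.5,220.5). It is centred within about 3 mm, so I'll dip it.

```bash
python3 steer.py '0 0 0 -3.2 0 12.6 0;0 0 0 -3.2 0 12.6 0;0 0 0 -3.2 0 12.6 0;0 0 0 -3.2 0 12.6 0;0 0 0 0 0 0 0'
python3 steer.py '0 0 0 0 0 0 0;0 0 0 0 0 0 0;0 0 0 0 0 0 0;0 0 0 0 0 0 0;0 0 0 0 0 0 0'
python3 - <<'E'
from h import *
from scipy.spatial.transform import Rotation as Ro
s=r.sense();T=Ro.from_euler("xyz",s["tcp_rot"])
A=T.apply([.738,0,-.672]);t=s["eef_pos"]+T.apply([0,0,3])-150*A
print("tip",t)
ims=[]
for n in("top","scene"):
    im=r.grab_frame(n)[:,:,::-1].copy();P=proj(n,[t,[475,279,42]]).round(1);c=P[1].astype(int);o=c-[35,35]
    ims.append(cv2.resize(im[o[1]:o[1]+60,o[0]:o[0]+70],(400,343),interpolation=cv2.INTER_CUBIC))
cv2.imwrite("pics/c6.png",np.hstack(ims))
E
```

```text
clock: 8.78
eef_pos: [394.6, 264.9, 147.9]
tcp_rot: [-3.141, -0.25, -2.969]
contact_force: [-0.1, 0.1, -0.9]
opening: 0.228
grasp_force: 49.5
clock: 9.2
eef_pos: [395.1, 265.3, 148.7]
tcp_rot: [3.141, -0.249, -2.969]
contact_force: [-0.5, 0.6, -0.6]
opening: 0.226
grasp_force: 49.5
tip [475.58165178 279.31707379  20.86405884]
```

View pics/c6.png

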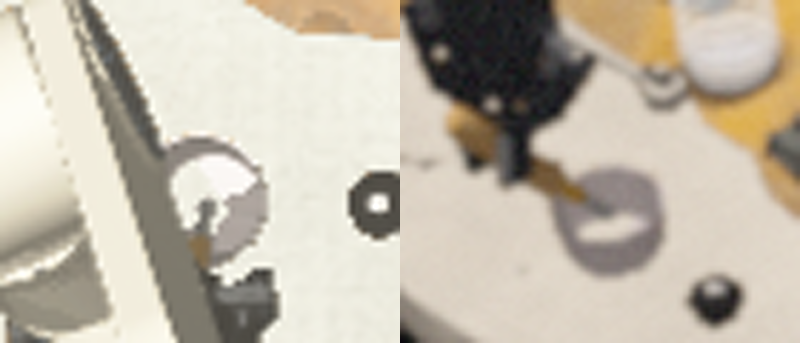

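The ball is inside the pot, with the shank crossing the mouth near its middle and no contact force. I'll go a touch deeper for margin and then raise it.

```bash
python3 steer.py '0 0 0 -1 0 3.9 0;0 0 0 0 0 0 0;0 0 0 0 0 0 0;0 0 0 4.1 0 -16 0;0 0 0 4.1 0 -16 0'
python3 steer.py '0 0 0 8.2 0 -32 0;0 0 0 8.2 0 -32 0;0 0 0 8.2 0 -32 0;0 0 0 8.2 0 -32 0;0 0 0 8.2 0 -32 0'
python3 steer.py '0 0 0 8.2 0 -32 0;0 0 0 8.2 0 -32 0;0 0 0 0 0 0 0;0 -0.1 0 0 0 0 0;0 -0.1 0 0 0 0 0'
python3 steer.py '0 -0.1 0 0 0 0 0;0 -0.1 0 0 0 0 0;0 -0.1 0 0 0 0 0;0 -0.1 0 0 0 0 0;0 -0.1 0 0 0 0 0'
python3 -c "
from h import *;print(r.sense()['qpos'])"
```

```text
clock: 9.72
eef_pos: [394.0, 264.6, 176.7]
tcp_rot: [-3.141, -0.252, -2.97]
contact_force: [0.3, 0.3, -0.5]
opening: 0.229
grasp_force: 49.4
clock: 10.13
eef_pos: [394.2, 264.8, 343.9]
tcp_rot: [-3.141, -0.25, -2.969]
contact_force: [0.6, 0.7, -1.5]
opening: 0.233
grasp_force: 49.5
clock: 10.55
eef_pos: [395.6, 265.2, 408.0]
tcp_rot: [3.141, -0.047, -2.97]
contact_force: [-0.3, -0.3, -1.1]
opening: 0.231
grasp_force: 49.5
clock: 10.97
eef_pos: [394.3, 265.0, 408.4]
tcp_rot: [3.14, 0.455, -2.969]
contact_force: [0.3, -1.1, -1.5]
opening: 0.229
grasp_force: 49.5
[ 0.75059603 -0.218389    1.98183655 -0.28645407  1.00775271 -0.88460109]
```

```bash
python3 steer.py '0 -0.1 0 0 0 0 0;0 -0.1 0 0 0 0 0;0 0 0 0 0 0 0;0 0 0 0 0 0 0;0 0 0 0 0 0 0'
python3 steer.py '0 0 0 0 0 0 0;0 0 0 0 0 0 0;0 0 0 0 0 0 0;0 0 0 0 0 0 0;0 0 0 0 0 0 0'
python3 - <<'E'
from h import *
from scipy.spatial.transform import Rotation as Ro
s=r.sense();T=Ro.from_euler("xyz",s["tcp_rot"])
A=T.apply([.738,0,-.672]);g=s["eef_pos"]+T.apply([0,0,3]);t=g-150*A;e=g+45*A
print("axis",A,"tip",t)
ims=[]
for n in("top","scene"):
    im=r.grab_frame(n)[:,:,::-1].copy();P=proj(n,[t,e]).round(1);c=P.mean(0).astype(int);o=np.maximum(c-[50,45],0);print(n,P,o)
    ims.append(cv2.resize(im[o[1]:o[1]+90,o[0]:o[0]+100],(400,360),interpolation=cv2.INTER_CUBIC))
cv2.imwrite("pics/c7.png",np.hstack(ims))
E
```

```text
clock: 11.38
eef_pos: [394.5, 265.4, 408.6]
tcp_rot: [3.141, 0.648, -2.969]
contact_force: [0.0, 0.4, -0.1]
opening: 0.228
grasp_force: 49.5
clock: 11.8
eef_pos: [394.8, 264.9, 408.3]
tcp_rot: [-3.141, 0.649, -2.97]
contact_force: [-0.7, 0.4, -1.2]
opening: 0.23
grasp_force: 49.5
axis [-0.97955124 -0.16973603  0.08886535] tip [543.51738899 290.70337572 392.55552019]
top [[175.4 183.5]
 [183.7 265.1]] [129 179]
scene [[232.6  81.9]
 [188.  105. ]] [160  48]
```

View pics/c7.png

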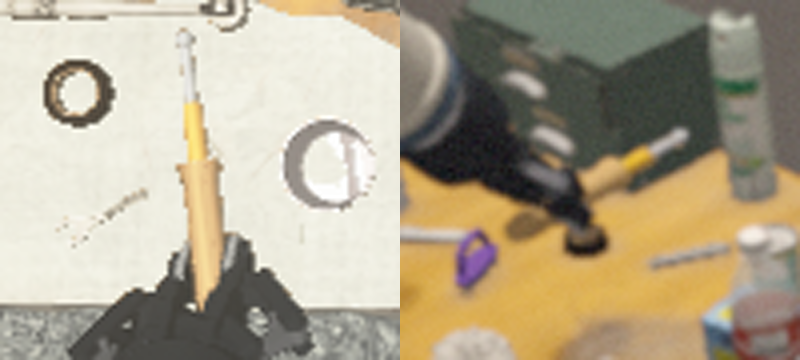

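The dauber is held level: its ball at scene (232,81) matches the prediction of (232.6,81.9), about 390 mm up. The pot still stands in place, so I'm handing in.

```bash
python3 -c "
from rig import r;print(r.sign_off())"
```

```text
the job is handed in; nothing more can be done
None
```

I drew the dauber out, dipped its ball in the pot, and handed the job in at about 12 s with it held about 5° off level, roughly 390 mm above the bench; the pot still stood in place, and the sign-off returned no verdict.

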